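# Steady the rocking drop-shape instrument with a wedge

## Robot

A 6-joint arm with a two-finger parallel gripper is mounted at the origin on the work surface. World frame = base frame: x ahead of the robot, y to its left, z up, the work surface at z = 0. Lengths are in m, angles in degrees, forces in N, time in s.
With the tool pointing down it reaches from about 0.25 to 0.725 m from the base axis. Payload 9.7 kg.
Tool frame: the origin (TCP) lies midway between the tips of the shut fingers; the grasp point (between the pads) lies 19 mm behind it; z points along the fingers, y is the line along which they close (so a half turn about z gives the same grasp; the last joint's range is limited). The gripper opens to 85 mm and grips with 20 to 120 N. Pads are 22 mm wide; open, the fingers measure 114 mm over their backs; the gripper's body (76 mm by 85 mm) begins 54 mm behind the grasp point. The pads swing forward as they close: fully open they stand 13 mm farther back than shut.
Start: joints at [-70.474, 4.979, 10.078, 95.1, 0, 90], TCP at [0.184, -0.518, 0.231] pointing down, gripper open.
Joint ranges: [-179.16, 179.16], [-48.56, 103.87], [-65.8, 70.77], [-126.05, 130.52], [-82.76, 87.17], [-180, 180]. Speed limits (degrees/s): [127.2, 127.2, 147.25, 180, 180, 180].

## Interface

Orientations are given as [roll, pitch, yaw] about the fixed x, y, z axes, in that order (R = Rz(yaw) Ry(pitch) Rx(roll)).
In Python, from workcell import * gives the robot as it stands.
- The arm moves only by the tool servo_tool, never from a script. Its argument "moves" is a list of rows, each a list of 4 numbers: the shift along the world's x, y, z in parts of the range, where 1.0 means 750 mm, then the turn about the world's z in parts of the range, where 1.0 means 2 pi rad. A call has 1 to 20 rows; each row is the pose to reach, as a shift and turn from the pose commanded when the call began; what a row does not reach only later rows make up. A row lasts 1/12 s, in which the tool goes at most 41.7 mm and 7.16 degrees, less where a joint would pass 70% of its speed; a pose out of reach is approached as far as the arm can. A call with a gripper value outside its range is refused whole. "claw" is the closure, from 0 (fully open) to 1 (shut), set as the call begins (left out, the last holds). The fingers move at their own pace and stop on an object; "force" is the grip in N (left out, the last holds). Time passes only in rows, so rows that repeat a pose let the fingers close. It gives the time, the measured TCP pose, the force, the opening and the grip force at its end, in the units of the state.
- get_obs(): the state, without advancing time (a new reading comes with each control period).
- camera(name): name is "side" or "top" or "wrist"; returns the picture (420x560x3 uint8, red, green, blue); there is no depth.
- get_calibration(name): a dict with "fx", "fy", "cx", "cy" (pixels), "k1" (the pictures are not rectified: a ray, as slopes to the right and down, at radius r is drawn at 1 + k1 r^2 times it, then the intrinsics apply), "rvec" (rotation vector, rad) and "tvec" (3), from world to camera coordinates, as OpenCV has them; the wrist camera has in their place "tool_from_camera" (4x4, takes a point from camera to tool coordinates, whose origin is the TCP and whose axes are the flange's). Camera axes: x right, y down, z forward; pixel columns grow to the right and rows downward; lengths in m; the calibration is good to about 2 mm. A picture is of the moment at which its call begins: read the wrist's pose just before it. get_calibration takes no time and is no camera call.
- job_done(): hands the job in; it is judged then, once.
The state is a dict: "time": time; "q": joint angles; "qd": joint speeds; "joint_efforts": joint torques, N m; "ee_pos": TCP position; "tcp_rot": TCP orientation; "wrist_force": force on the tool from outside, world axes, zero at the start; "torque": the same for the moment, N m; "opening": finger opening in m; "grasp_force": force on a finger pad.
Only numpy, scipy, OpenCV 4.12 (cv2) and the standard library are available. Lean on these libraries where they do the work, as an engineer would, in place of code of your own. Each camera call takes 0.05 s, during which the arm holds its last target. There are 200 camera calls.

## Task

The drop-shape instrument on the lab bench rocks, because its foot at the corner near the robot and to the robot's left hangs clear of the bench. Push the loose levelling wedge, thin edge first, centrally under that foot until the foot sits firmly on it, but do not jack the other feet off the bench; then press down firmly with the fingertips on the bare corner of the base plate above that foot to prove that it no longer rocks, and take the hand away. Only push and press: nothing is to be lifted or shoved out of place, and the other things on the bench stay where they are.

Things in the scene. Friction and masses are not known exactly. Their poses are not given: they have to be found in the camera images.
- instrument: Drop-shape instrument, 4 kg, loose. Grey base plate 190 (x) x 320 (y) x 16 mm, top 46 mm above the bench, on four domed rubber feet (radius 13) at x = +-75, y = +-135 mm. Origin: midway between the feet, at bench level; +x points away from the robot, +y to its left, z up. It stands level on three feet. Lamp, camera and portal (315 mm high) stand on it; the strip x < -20, y > 30 mm is bare.
- raised_foot (a point): Point of the instrument at x = -75, y = +135 mm, at bench level, straight below the hanging foot, which is locked 4 to 8 mm above the bench (differs from start to start, not reported). The plate's +y edge is 25 mm and its -x edge 20 mm from here. The instrument slides only if pushed sideways with more than about 15 N.
- corner (a point): Place to press: top of the base plate straight above the hanging foot, 46 mm above the bench. Unwedged, about 4 to 5 N straight down here tips the plate until the foot meets the bench (it rocks back by itself); firmly wedged, it sinks less than 1 mm. A press of about 10 N held for half a second is a fair test.
- wedge: Grey wedge, 60 g, off the plate's +y end, thin edge roughly to the foot: 100 mm long (x), 45 wide (y), 1.5 thick at the thin edge (+x) rising evenly to 15 at the thick end (-x). Origin: centre of its underside. Pushed at the thick end it slides with under 1 N and turns flush with the fingers; under the foot, 4 to 10 N seats it firmly, over 15 N jacks up the other feet. It stays when let go.
- vial: Bystander: small amber glass vial with a white cap, 25 mm diameter, 50 mm high, standing near the wedge on the side towards the robot. Origin: centre of its underside.
- wash_bottle: Bystander: white plastic bottle, 42 mm diameter, 85 mm high, standing near the wedge on the side away from the robot. Origin: centre of its underside.
- blower: Bystander: grey rubber dust blower lying on the bench, 120 mm long, 48 mm high. Origin: under the middle of the bulb.
- mouse: Bystander: black computer mouse, 98 x 56 x 32 mm. Origin: centre of its underside.
- dish: Bystander: shallow glass dish, 88 mm diameter, 15 mm high. Origin: centre of its underside.
- slide_box: Bystander: white plastic box for slides, 30 x 75 x 30 mm. Origin: centre of its underside.
- tweezers: Bystander: steel tweezers lying on the bench, 120 mm long, 8 mm high. Origin: centre of the underside.

How it is judged:
By the outcome, as a careful person would: the job done as asked, in the order asked, and still so for the second after the job is handed in, with the robot touching nothing.
It also fails if it takes over 48 s, if anything falls off the work surface, if the arm or the gripper's body presses on something with over 40 N, if the wrist force passes 120 N, or if a joint passes its speed limit or range.

## Working session

There is one attempt and no reset: what is moved stays moved. The work goes in short steps, Python scripts to look and compute and a tool call to move; the robot and the scene stay as the last step left them, time stands still between calls to the robot, and variables do not carry over. Pictures are saved under pics/ and viewed, at most 10 in all, crops included, and the job is handed in when it is done.

Besides the shell and the picture viewer there is one more tool, called after "Emit:" as a command line: name --pt "numbers of a row" for each row, then --argument value for the rest. servo_tool: Moves the arm, as the interface text tells. Its arguments: {"type":"object","properties":{"moves":{"type":"array","items":{"type":"array","items":{"type":"number"}}},"claw":{"type":"number"},"force":{"type":"number"}},"required":["moves"]}

```bash
mkdir -p pics
cat > h.py <<'E'
import numpy as np, cv2
from workcell import *
def ray(name,u,v):
    c=get_calibration(name)
    K=np.array([[c['fx'],0,c['cx']],[0,c['fy'],c['cy']],[0,0,1.]])
    p=cv2.undistortPoints(np.array([[[u,v]]],float),K,np.array([c['k1'],0,0,0.]))[0,0]
    R=cv2.Rodrigues(np.array(c['rvec'],float))[0];t=np.array(c['tvec'],float).ravel()
    return -R.T@t, R.T@np.array([p[0],p[1],1.])
def onz(name,u,v,z=0):
    o,d=ray(name,u,v); return o+d*(z-o[2])/d[2]
def tri(na,a,nb,b):
    o1,d1=ray(na,*a);o2,d2=ray(nb,*b)
    s=np.linalg.lstsq(np.c_[d1,-d2],o2-o1,rcond=None)[0]
    return (o1+d1*s[0]+o2+d2*s[1])/2,np.linalg.norm(o1+d1*s[0]-o2-d2*s[1])
E
python3 - <<'E'
from h import *
for n in('top','side'):
    cv2.imwrite(f'pics/{n}0.png',camera(n)[:,:,::-1]); print(n,ray(n,280,210))
print(get_obs())
E
```

```text
top (array([0.22100624, 0.07285458, 1.48723477]), array([ 0.19321465, -0.01034677, -0.9811374 ]))
side (array([0.23893197, 0.71320658, 0.91275958]), array([ 0.25064158, -0.57220689, -0.78101862]))
{'time': 0.1, 'q': array([-7.04738936e+01,  5.00746519e+00,  1.00392687e+01,  9.50987849e+01,
       -7.89051319e-04,  9.00033211e+01]), 'qd': array([ 0.08000379, -0.04498422,  0.06663287,  0.01342882, -0.03696201,
       -0.06119277]), 'joint_efforts': array([ 2.15525230e-03, -5.21563697e+01,  4.65652728e+01,  1.59517938e-02,
        6.22091170e-05,  1.57458823e-05]), 'ee_pos': array([ 0.18375981, -0.51818299,  0.23066106]), 'tcp_rot': array([-1.79933019e+02,  7.92933323e-04,  1.95227862e+01]), 'wrist_force': array([ 0.0835851 , -1.13904535, -0.53740667]), 'torque': array([ 0.02616384, -0.00960868, -0.01287653]), 'grasp_force': 0.0, 'opening': 0.08564480501932976}
```

View pics/top0.png

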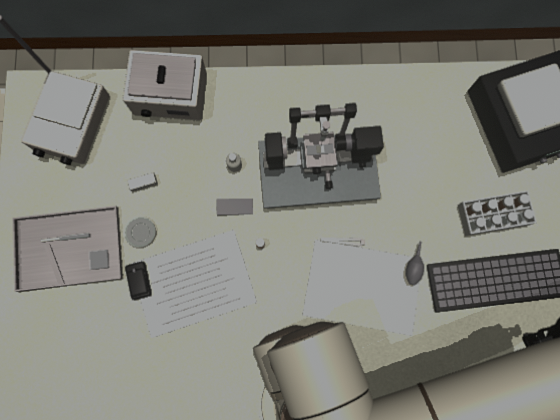

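View pics/side0.png

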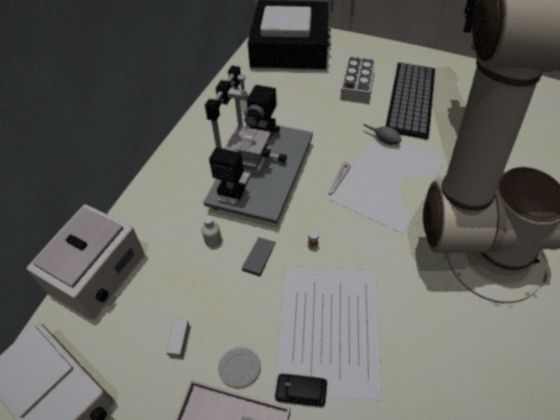

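The top view shows the plate's near-left corner at about (262,208). The wedge lies at (217–253, 207), with its thick end presumably to the left. The vial is at (260,243) and the bottle at (233,160). Next I'll measure these precisely.

Run:
```python
from h import *
a=cv2.imread('pics/top0.png')[125:260,195:395]; b=cv2.imread('pics/side0.png')[110:290,190:330]
cv2.imwrite('pics/ta.png',cv2.resize(a,None,fx=4,fy=4,interpolation=cv2.INTER_CUBIC))
cv2.imwrite('pics/sa.png',cv2.resize(b,None,fx=3.3,fy=3.3,interpolation=cv2.INTER_CUBIC))
g=cv2.imread('pics/top0.png')
s=g[195:220,210:258].astype(int).mean(2).astype(int); print(s[::3,::3])
for p in [(262,208),(380,199)]: print(onz('top',*p,.046))
for p in [(217,207),(253,207)]: print(onz('top',*p,.008))
```

```text
[[156 156 155 155 155 154 156 155 156 155 155 156 155 155 155 154]
 [156 155 150 142 140 141 141 137 135 136 137 136 136 135 130 156]
 [155 157 125 110 110 110 110 109 109 108 109 107 108 108 101 155]
 [156 155 127 111 112 111 110 110 109 109 108 109 108 108 101 154]
 [156 157 118 111 111 111 110 110 110 109 108 109 109 108 100 154]
 [155 158 127 111 111 111 111 110 111 110 110 109 109 107 108 156]
 [154 155 138 112 113 112 111 111 110 109 101  98  99  98 106 153]
 [155 155 158 130 132 130 159 157 157 156 157 156 156 156 155 156]
 [155 155 155 156 155 154 155 155 156 155 155 154 154 154 154 154]]
[0.51136958 0.10625313 0.046     ]
[ 0.52952318 -0.21417264  0.046     ]
[0.52448796 0.23212277 0.008     ]
[0.52238623 0.13210028 0.008     ]
```

View pics/ta.png

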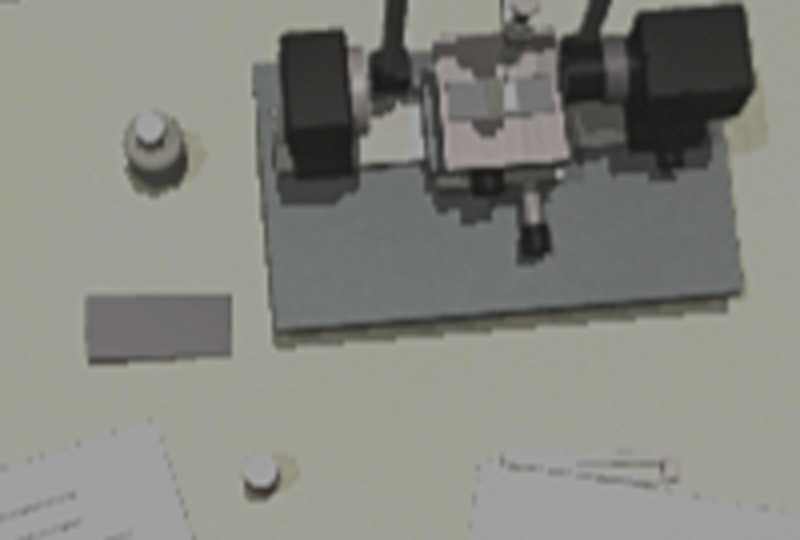

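View pics/sa.png

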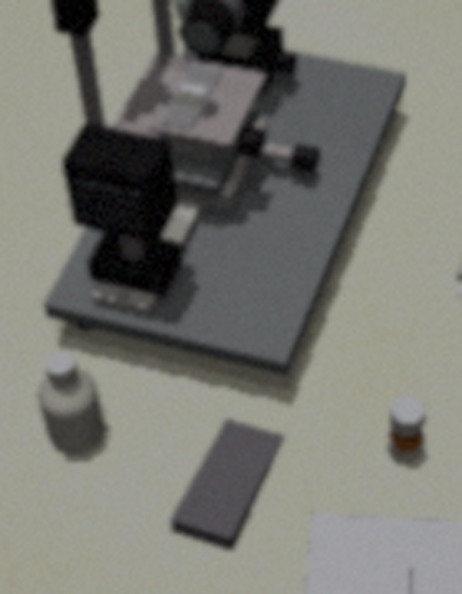

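The crops show the plate's top near-left corner at (274,328) in the top crop and (287,360) in the side crop. The wedge's thick end is on the left in the top crop and at the lower end in the side crop. I'll triangulate these points.

Run:
```python
from h import *
T=lambda x,y:(195+(x+.5)/4-.5,125+(y+.5)/4-.5)
S=lambda x,y:(190+(x+.5)/3.3-.5,110+(y+.5)/3.3-.5)
P={'plate NL':((274,328),(284,360),.046),'plate FL':((254,65),(48,309),.046),'plate NR':((742,292),(405,76),.046),
'w thinN':((232,356),(283,436),.0015),'w thinF':((231,294),(232,421),.0015),'w thickN':((88,357),(231,540),.015),'w thickF':((86,296),(174,525),.015),
'vialtop':((261,472),(408,407),.05),'bottletop':((152,125),(62,366),.085)}
R={}
for k,(a,b,z) in P.items():
    t=onz('top',*T(*a),z);s=onz('side',*S(*b),z);m,e=tri('top',T(*a),'side',S(*b))
    R[k]=(t+s)/2;print(k,t.round(4),s.round(4),m.round(4),round(e,4))
n=R['plate NL'];ey=n-R['plate NR'];print('len',np.linalg.norm(ey));ey/=np.linalg.norm(ey);ex=np.array([ey[1],-ey[0],0])
print('yaw',np.degrees(np.arctan2(-ey[0],ey[1])),'lenx',np.linalg.norm(R['plate FL']-n))
f=n+.02*ex-.025*ey;print('foot',f)
thick=(R['w thickN']+R['w thickF'])/2;thin=(R['w thinN']+R['w thinF'])/2
print('thick',thick,'thin',thin,'dir',np.degrees(np.arctan2(*(thin-thick)[[0,1]]*np.array([1,-1]))))
```

```text
plate NL [0.5151 0.1031 0.046 ] [0.5168 0.106  0.046 ] [0.5169 0.1034 0.0423] 0.0021
plate FL [0.7014 0.114  0.046 ] [0.6973 0.1229 0.046 ] [0.7049 0.1141 0.0331] 0.0016
plate NR [ 0.5333 -0.2147  0.046 ] [ 0.5341 -0.2058  0.046 ] [ 0.5366 -0.2167  0.0357] 0.002
w thinN [0.5049 0.1336 0.0015] [0.506  0.139  0.0015] [ 0.5073  0.1341 -0.0062] 0.0019
w thinF [0.5491 0.1338 0.0015] [0.5456 0.1397 0.0015] [ 0.5499  0.134  -0.0077] 0.0024
w thickN [0.5037 0.2324 0.015 ] [0.503  0.2391 0.015 ] [0.5059 0.2336 0.0045] 0.0003
w thickF [0.5468 0.2338 0.015 ] [0.544 0.242 0.015] [0.5491 0.2351 0.0018] 0.0012
vialtop [0.4165 0.1133 0.05  ] [0.4201 0.1169 0.05  ] [0.4191 0.1137 0.0453] 0.0039
bottletop [0.6478 0.1819 0.085 ] [0.6442 0.191  0.085 ] [0.6512 0.1828 0.0718] 0.0011
len 0.3153714822595791
yaw 3.224100403282774 lenx 0.1838897131097558
foot [0.53734543 0.08075613 0.046     ]
thick [0.52438656 0.23683381 0.015     ] thin [0.52640132 0.13654567 0.0015    ] dir 1.150903453909353
```

The two views differ by about 6 mm in absolute y, but relative positions agree. The plate is yawed about 3.3° and the foot is at about (0.537, 0.08). The wedge's thick end is at (0.525, 0.235). I'll go around in front of the instrument with the fingers shut and aligned at yaw about 95°.

Careful with the scale: shifts go in shares of 750 mm and turns go in shares of 2 pi rad. That gives: 52 cm / 75 = 0.6933, 18 cm / 75 = 0.24, 1.31 rad / 6.2832 = 0.2085.

Emit:
servo_tool --pt "0.24 0.6933 0 0.2085" --pt "0.24 0.6933 0 0.2085" --pt "0.24 0.6933 0 0.2085" --pt "0.24 0.6933 0 0.2085" --pt "0.24 0.6933 0 0.2085" --pt "0.24 0.6933 0 0.2085" --pt "0.24 0.6933 0 0.2085" --pt "0.24 0.6933 0 0.2085" --pt "0.24 0.6933 0 0.2085" --pt "0.24 0.6933 0 0.2085" --pt "0.24 0.6933 0 0.2085" --pt "0.24 0.6933 0 0.2085" --pt "0.24 0.6933 0 0.2085" --pt "0.24 0.6933 0 0.2085" --pt "0.24 0.6933 0 0.2085" --pt "0.24 0.6933 0 0.2085" --pt "0.24 0.6933 0 0.2085" --pt "0.24 0.6933 0 0.2085" --claw 1

```text
time: 1.6
ee_pos: [0.3636, 0.0004, 0.2313]
tcp_rot: [-180.0, 0.0, 94.5]
wrist_force: [-0.5, -0.7, 0.4]
opening: -0.0002
grasp_force: 0.0
```

To row units: 30 cm / 75 = 0.4, 15 cm / 75 = 0.2.

Emit:
servo_tool --pt "0.0667 0.4 0 0" --pt "0.0667 0.4 0 0" --pt "0.0667 0.4 0 0" --pt "0.0667 0.4 0 0" --pt "0.0667 0.4 0 0" --pt "0.0667 0.4 0 0" --pt "0.0667 0.4 0 0" --pt "0.0667 0.4 0 0" --pt "0.0667 0.4 0 0" --pt "0.2 0.4 0 0" --pt "0.2 0.4 0 0" --pt "0.2 0.4 0 0" --pt "0.2 0.4 0 0" --pt "0.2 0.4 0 0" --pt "0.2 0.4 0 0" --pt "0.2 0.4 0 0" --pt "0.2 0.4 0 0"

```text
time: 3.02
ee_pos: [0.5132, 0.3012, 0.2321]
tcp_rot: [180.0, -0.0, 94.6]
wrist_force: [-0.2, -0.2, 0.3]
opening: -0.0001
grasp_force: 0.0
```

Run:
```python
from h import *
o=get_obs();print(o)
for n in('wrist','top','side'): cv2.imwrite(f'pics/{n}1.png',camera(n)[:,:,::-1])
print(get_calibration('wrist'))
```

```text
{'time': 3.0167, 'q': array([3.04083172e+01, 1.13116395e+01, 1.72348914e+01, 9.58735935e+01,
       3.18507030e-04, 1.15823321e+02]), 'qd': array([ 0.43725915,  0.23918796,  0.24308288, -0.09640806,  0.01382351,
        0.03051874]), 'joint_efforts': array([-4.43985835e-01, -5.84265733e+01,  4.62658346e+01, -1.03892485e-02,
       -1.17989781e-02, -3.13392615e-03]), 'ee_pos': array([0.51321795, 0.30120517, 0.2320851 ]), 'tcp_rot': array([ 1.79955439e+02, -2.19177468e-02,  9.45850046e+01]), 'wrist_force': array([-0.24209238, -0.24883475,  0.3449983 ]), 'torque': array([ 0.03503422, -0.02230115,  0.01708595]), 'grasp_force': 0.0, 'opening': -6.851880766958372e-05}
{'fx': 344.23484334959073, 'fy': 344.23484334959073, 'cx': 279.25103485587505, 'cy': 214.23987831586703, 'k1': -0.0777931036907223, 'tool_from_camera': array([[-5.13576035e-04, -9.46064916e-01, -3.23976715e-01,
         8.31529067e-02],
       [ 9.99999733e-01, -3.17621636e-04, -6.57717677e-04,
         8.25442539e-04],
       [ 5.19341604e-04, -3.23976966e-01,  9.46064826e-01,
        -1.42933194e-01],
       [ 0.00000000e+00,  0.00000000e+00,  0.00000000e+00,
         1.00000000e+00]])}
```

View pics/wrist1.png

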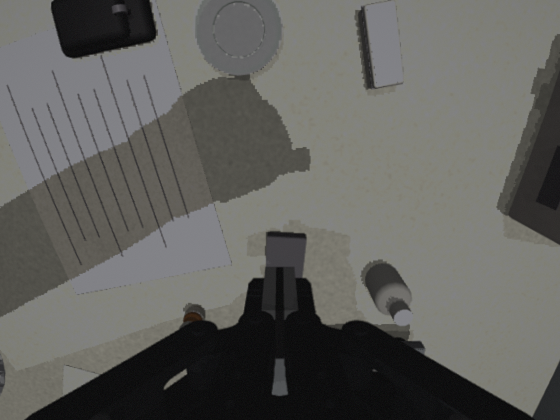

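The wrist view shows the wedge's thick end with its top-edge corners at about (267,238) and (305,238). The vial is at (194,310) and the bottle cap at (402,317), and the fingers hide the rest.

```bash
cat >> h.py <<'E'
from scipy.spatial.transform import Rotation as Ro
def wz(o,u,v,z):
    c=get_calibration('wrist');K=np.array([[c['fx'],0,c['cx']],[0,c['fy'],c['cy']],[0,0,1.]])
    p=cv2.undistortPoints(np.array([[[u,v]]],float),K,np.array([c['k1'],0,0,0.]))[0,0]
    W=np.eye(4);W[:3,:3]=Ro.from_euler('xyz',o['tcp_rot'],degrees=True).as_matrix();W[:3,3]=o['ee_pos']
    M=W@c['tool_from_camera'];d=M[:3,:3]@np.r_[p,1.];q=M[:3,3]
    return q+d*(z-q[2])/d[2]
E
python3 - <<'E'
from h import *
o=get_obs();g=cv2.imread('pics/wrist1.png').mean(2).astype(int)
print(g[226:262:2,280]);print(g[245,258:312:2]);print(g[235,258:312:2])
for p,z in[((267,238),.015),((305,238),.015),((267,233),0),((306,233),0),((194,310),.05),((402,317),.085)]:print(p,wz(o,*p,z).round(4))
E
```

```text
[131 129 120  44  25  36  64  65  66  65  64  67  65  65  65  65  65  63]
[114 112 115 115  67  65  65  66  65  66  65  66  66  65  67  66  65  67
  66  65  65  66  65  66 104 117 113]
[114 117 118 116  61  30  29  30  26  27  25  23  24  23  24  24  25  25
  25  24  23  26  24  22  93 124 118]
(267, 238) [0.5057 0.2325 0.015 ]
(305, 238) [0.5486 0.2359 0.015 ]
(267, 233) [0.5052 0.2325 0.    ]
(306, 233) [0.5508 0.2361 0.    ]
(194, 310) [0.4305 0.1537 0.05  ]
(402, 317) [0.6478 0.1863 0.085 ]
```

To row units: -22.3 cm / 75 = -0.2973, 1.1 cm / 75 = 0.0147.

Emit:
servo_tool --pt "0.0147 -0.0333 -0.1333 0" --pt "0.0147 -0.0333 -0.1333 0" --pt "0.0147 -0.0333 -0.1333 0" --pt "0.0147 -0.0333 -0.2 0" --pt "0.0147 -0.0333 -0.24 0" --pt "0.0147 -0.0333 -0.2667 0" --pt "0.0147 -0.0333 -0.2867 0" --pt "0.0147 -0.0333 -0.2973 0" --pt "0.0147 -0.0333 -0.2973 0" --pt "0.0147 -0.0333 -0.2973 0" --pt "0.0147 -0.0333 -0.2973 0"

```text
time: 4.08
ee_pos: [0.5256, 0.2772, 0.0099]
tcp_rot: [179.9, -0.1, 94.6]
wrist_force: [-0.1, -0.3, 0.8]
opening: -0.0
grasp_force: 0.0
```

Run:
```python
from h import *
cv2.imwrite('pics/wrist2.png',camera('wrist')[:,:,::-1])
a=cv2.imread('pics/wrist2.png');b=camera('side')[:,:,::-1][110:290,190:330];b=cv2.resize(b,(327,420))
cv2.imwrite('pics/c2.png',np.hstack([a[:,60:500],b]))
```

```text
(no output)
```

View pics/c2.png

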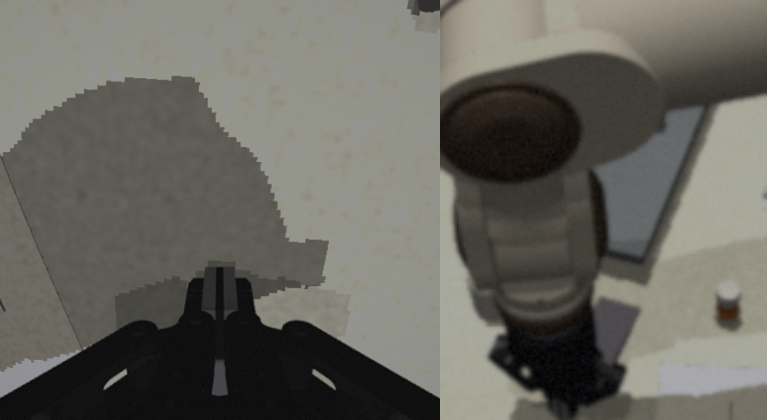

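To row units: -7.4 cm / 75 = -0.0987, -4.6 cm / 75 = -0.0613.

Emit:
servo_tool --pt "0.0007 -0.0093 -0.0027 0" --pt "0.0013 -0.0187 -0.0027 0" --pt "0.002 -0.0267 -0.0027 0" --pt "0.0024 -0.0333 -0.0027 0" --pt "0.0029 -0.04 -0.0027 0" --pt "0.0033 -0.0453 -0.0027 0" --pt "0.0037 -0.0507 -0.0027 0" --pt "0.0041 -0.056 -0.0027 0" --pt "0.0045 -0.0613 -0.0027 0" --pt "0.0049 -0.0667 -0.0027 0" --pt "0.0053 -0.072 -0.0027 0" --pt "0.0056 -0.0773 -0.0027 0" --pt "0.0061 -0.0827 -0.0027 0" --pt "0.0065 -0.088 -0.0027 0" --pt "0.0069 -0.0933 -0.0027 0" --pt "0.0073 -0.0987 -0.0027 0" --pt "0.0073 -0.0987 -0.0027 0"

```text
time: 5.6
ee_pos: [0.5303, 0.2018, 0.0062]
tcp_rot: [-180.0, 0.0, 94.6]
wrist_force: [-1.1, -0.6, 0.1]
opening: -0.0003
grasp_force: 0.0
```

Run:
```python
from h import *
o=get_obs();print(o['ee_pos'],o['tcp_rot'],o['wrist_force'])
a=camera('wrist')[:,:,::-1];t=camera('top')[:,:,::-1];
cv2.imwrite('pics/c3.png',np.hstack([cv2.resize(a[200:410,140:420],(400,300)),cv2.resize(t[125:260,200:380],(400,300))]))
```

```text
[0.53033916 0.20184043 0.00624178] [-1.79990697e+02  2.10412362e-02  9.45515335e+01] [-1.1176659  -0.63784888  0.1496974 ]
```

View pics/c3.png

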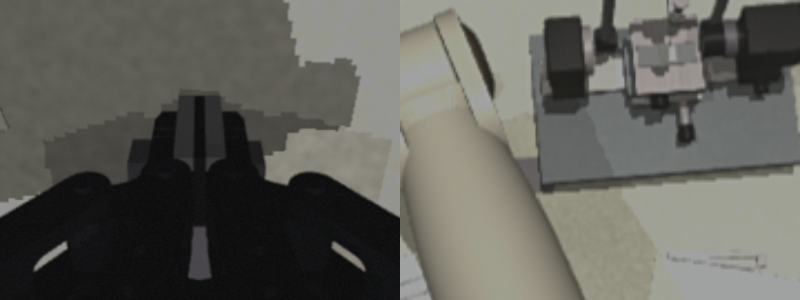

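The wedge shows symmetrically behind the fingers: its sides are at 130 and 263 and the finger centre is at 197. I'll back off briefly for a clear top view to check the alignment.

To row units: 24 cm / 75 = 0.32, 20 cm / 75 = 0.2667.

Emit:
servo_tool --pt "0 0.0133 0 0" --pt "0 0.04 0 0" --pt "0 0.0667 0.0267 0" --pt "0 0.1067 0.0667 0" --pt "0 0.16 0.08 0" --pt "0 0.2133 0.0933 0" --pt "-0.0667 0.2667 0.0933 0" --pt "-0.1333 0.32 0.0933 0" --pt "-0.1333 0.32 0.0933 0" --pt "-0.1333 0.32 0.0933 0" --pt "-0.1333 0.32 0.0933 0" --pt "-0.1333 0.32 0.0933 0"

```text
time: 6.7
ee_pos: [0.4299, 0.4433, 0.0763]
tcp_rot: [180.0, 0.0, 94.7]
wrist_force: [-0.4, -0.4, 0.2]
opening: -0.0002
grasp_force: 0.0
```

Run:
```python
from h import *
print(get_obs()['ee_pos'])
t=camera('top')[:,:,::-1];cv2.imwrite('pics/top4.png',t);s=camera('side')[:,:,::-1];cv2.imwrite('pics/side4.png',s)
cv2.imwrite('pics/c4.png',np.hstack([cv2.resize(t[180:230,215:281],None,fx=7,fy=7,interpolation=cv2.INTER_CUBIC),cv2.resize(s[200:270,235:290],(336,350))]))
```

```text
[0.42992506 0.44332626 0.07625972]
```

View pics/c4.png

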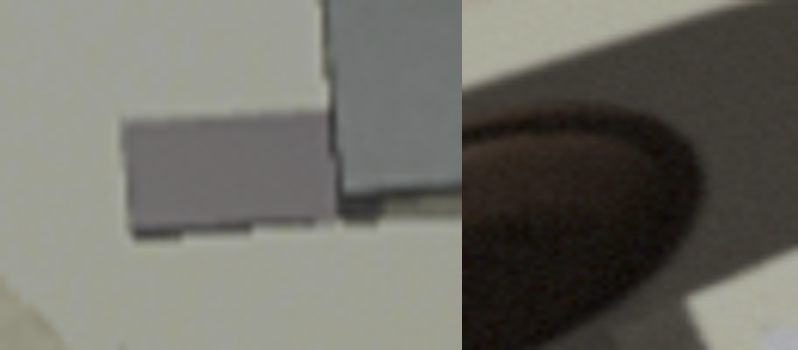

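Top crop, scale 7, offset (215,180): the wedge's thick end is at (122,120) and (131,230), and it meets the plate edge at (328,113) and (333,220). The plate corner is at (342,190).

Run:
```python
from h import *
T=lambda x,y:(215+(x+.5)/7-.5,180+(y+.5)/7-.5)
w=lambda x,y,z:onz('top',*T(x,y),z)
a,b=w(122,120,.015),w(131,230,.015);c,d=w(328,113,.003),w(333,220,.003);n=w(342,190,.046)
print(a,b,c,d,n)
y=np.radians(3.3);ex=np.array([np.cos(y),np.sin(y),0]);ey=np.array([-np.sin(y),np.cos(y),0])
f=n+.02*ex-.025*ey
m1,m2=(a+b)/2,(c+d)/2;v=(m2-m1)[:2];v/=np.linalg.norm(v)
print('foot',f,'thick',m1,'dir',np.degrees(np.arctan2(v[0],-v[1])),'off',np.cross(v,(f-m1)[:2]))
print('needed dir',np.degrees(np.arctan2((f-m1)[0],-(f-m1)[1])))
```

```text
[0.55132382 0.18974078 0.015     ] [0.50681144 0.18643013 0.015     ] [0.55515413 0.10829147 0.003     ] [0.51150327 0.10698717 0.003     ] [0.51483977 0.10232815 0.046     ]
foot [0.5362457  0.07852089 0.046     ] thick [0.52906763 0.18808545 0.015     ] dir 3.0320102533755646 off 0.0013727310368069892
needed dir 3.74835032768714<stdin>:9: DeprecationWarning: Arrays of 2-dimensional vectors are deprecated. Use arrays of 3-dimensional vectors instead. (deprecated in NumPy 2.0)
```

The wedge is aligned to within about 1.5 mm of the foot. I'll return and push along 3.7°.

To row units: -26 cm / 75 = -0.3467, -25.7 cm / 75 = -0.3427.

Emit:
servo_tool --pt "0.0667 -0.0533 0 0" --pt "0.1333 -0.1067 0 0" --pt "0.1333 -0.16 -0.0133 0" --pt "0.1333 -0.2133 -0.04 0" --pt "0.1333 -0.2533 -0.08 0" --pt "0.1333 -0.28 -0.0933 0" --pt "0.1333 -0.3 -0.0933 0" --pt "0.1333 -0.3133 -0.0933 0" --pt "0.1333 -0.3213 -0.0933 0" --pt "0.134 -0.3267 -0.0933 0" --pt "0.1343 -0.332 -0.0933 0" --pt "0.1347 -0.3373 -0.0933 0" --pt "0.1351 -0.3427 -0.0933 0" --pt "0.1353 -0.3467 -0.0933 0" --pt "0.1353 -0.3467 -0.0933 0"

```text
time: 8.05
ee_pos: [0.532, 0.1827, 0.0065]
tcp_rot: [180.0, 0.0, 94.6]
wrist_force: [0.4, -1.1, -0.5]
opening: 0.0002
grasp_force: 0.0
```

To row units: -1 cm / 75 = -0.0133, -0.9 cm / 75 = -0.012.

Emit:
servo_tool --pt "0.0003 -0.0027 0 0" --pt "0.0004 -0.0053 0 0" --pt "0.0005 -0.008 0 0" --pt "0.0007 -0.0107 0 0" --pt "0.0008 -0.012 0 0" --pt "0.0008 -0.0133 0 0" --pt "0.0008 -0.0133 0 0"

```text
time: 8.63
ee_pos: [0.5324, 0.1724, 0.0063]
tcp_rot: [-180.0, 0.0, 94.6]
wrist_force: [0.0, 0.7, -0.1]
opening: 0.0002
grasp_force: 0.0
```

To row units: -0.3 cm / 75 = -0.004, -0.2 cm / 75 = -0.0027.

Emit:
servo_tool --pt "0.0001 -0.0013 0 0" --pt "0.0001 -0.0027 0 0" --pt "0.0003 -0.004 0 0" --pt "0.0003 -0.004 0 0"

```text
time: 8.97
ee_pos: [0.5326, 0.1697, 0.0063]
tcp_rot: [-180.0, -0.0, 94.6]
wrist_force: [0.2, 2.7, -0.5]
opening: -0.0005
grasp_force: 1.1
```

To row units: -0.2 cm / 75 = -0.0027, -0.1 cm / 75 = -0.0013.

Emit:
servo_tool --pt "0.0001 -0.0013 0 0" --pt "0.0001 -0.0027 0 0" --pt "0.0001 -0.0027 0 0"

```text
time: 9.22
ee_pos: [0.5327, 0.168, 0.0063]
tcp_rot: [180.0, -0.1, 94.6]
wrist_force: [0.0, 5.6, -1.2]
opening: 0.0002
grasp_force: 2.4
```

To row units: -0.2 cm / 75 = -0.0027, -0.1 cm / 75 = -0.0013.

Emit:
servo_tool --pt "0.0001 -0.0013 0 0" --pt "0.0001 -0.0027 0 0" --pt "0.0001 -0.0027 0 0"

```text
time: 9.47
ee_pos: [0.5328, 0.1666, 0.0064]
tcp_rot: [180.0, -0.1, 94.6]
wrist_force: [-0.6, 8.4, -1.4]
opening: -0.0001
grasp_force: 3.9
```

Force is 8.4 N, so the wedge is seated. I'll back off, rise and go over the corner.

To row units: -8.6 cm / 75 = -0.1147, 1.5 cm / 75 = 0.02.

Emit:
servo_tool --pt "-0.0007 0.008 0 0" --pt "-0.0013 0.02 0 0" --pt "-0.0013 0.0267 0 0" --pt "-0.0013 0.0267 0.04 0" --pt "-0.0013 0.0267 0.08 0" --pt "0 0.0133 0.1067 0" --pt "0 -0.0267 0.1067 0" --pt "0 -0.0667 0.1067 0" --pt "0 -0.1 0.1067 0" --pt "0.0013 -0.1147 0.0933 0" --pt "0.0013 -0.1147 0.0733 0" --pt "0.0013 -0.1147 0.064 0" --pt "0.0013 -0.1147 0.06 0" --pt "0.0013 -0.1147 0.06 0"

```text
time: 10.63
ee_pos: [0.5332, 0.0802, 0.0501]
tcp_rot: [-179.9, 0.0, 94.6]
wrist_force: [-0.3, 1.2, 0.8]
opening: 0.0
grasp_force: 0.0
```

To row units: -0.45 cm / 75 = -0.006, -0.4 cm / 75 = -0.0053.

Emit:
servo_tool --pt "0 0 -0.002 0" --pt "0 0 -0.004 0" --pt "0 0 -0.0053 0" --pt "0 0 -0.006 0" --pt "0 0 -0.006 0"

```text
time: 11.05
ee_pos: [0.5339, 0.0798, 0.0469]
tcp_rot: [180.0, -0.0, 94.6]
wrist_force: [-0.9, -0.0, 0.9]
opening: 0.0
grasp_force: 0.0
```

Emit:
servo_tool --pt "0 0 -0.0007 0" --pt "0 0 -0.0013 0" --pt "0 0 -0.0013 0"

```text
time: 11.3
ee_pos: [0.5338, 0.0796, 0.0457]
tcp_rot: [-180.0, -0.0, 94.6]
wrist_force: [0.1, -0.2, 0.5]
opening: -0.0002
grasp_force: 0.0
```

To row units: -0.1 cm / 75 = -0.0013, -0.05 cm / 75 = -0.0007.

Emit:
servo_tool --pt "0 0 -0.0007 0" --pt "0 0 -0.0013 0" --pt "0 0 -0.0013 0"

```text
time: 11.55
ee_pos: [0.5339, 0.0796, 0.0455]
tcp_rot: [180.0, -0.0, 94.6]
wrist_force: [-3.0, 0.0, 6.6]
opening: -0.0001
grasp_force: 3.1
```

To row units: -0.06 cm / 75 = -0.0008.

Emit:
servo_tool --pt "0 0 -0.0008 0" --pt "0 0 -0.0008 0" --pt "0 0 -0.0008 0" --pt "0 0 -0.0008 0"

```text
time: 11.88
ee_pos: [0.534, 0.0797, 0.0454]
tcp_rot: [179.9, -0.0, 94.6]
wrist_force: [-3.8, -0.6, 10.4]
opening: -0.0002
grasp_force: 5.2
```

Contact is firm: the tip sank only 0.1 mm. I'll add a little more force, hold, then withdraw.

To row units: -0.03 cm / 75 = -0.0004.

Emit:
servo_tool --pt "0 0 -0.0004 0" --pt "0 0 -0.0004 0" --pt "0 0 -0.0004 0" --pt "0 0 -0.0004 0" --pt "0 0 -0.0004 0" --pt "0 0 -0.0004 0" --pt "0 0 -0.0004 0" --pt "0 0 -0.0004 0" --pt "0 0 -0.0004 0" --pt "0 0 -0.0004 0"

```text
time: 12.72
ee_pos: [0.5339, 0.0797, 0.0454]
tcp_rot: [179.9, -0.0, 94.6]
wrist_force: [-4.5, 0.1, 12.8]
opening: 0.0002
grasp_force: 6.2
```

To row units: 34 cm / 75 = 0.4533, 32 cm / 75 = 0.4267.

Emit:
servo_tool --pt "0 0 0.0027 0" --pt "0 0 0.008 0" --pt "0 0 0.0267 0" --pt "0 0 0.0667 0" --pt "0 0.0533 0.1067 0" --pt "0 0.1067 0.1067 0" --pt "0 0.16 0.1067 0" --pt "0 0.2133 0.1067 0" --pt "0 0.2667 0.1067 0" --pt "-0.0533 0.32 0.1067 0" --pt "-0.1067 0.3733 0.1067 0" --pt "-0.16 0.4267 0.1067 0" --pt "-0.16 0.4533 0.1067 0" --pt "-0.16 0.4533 0.1067 0" --pt "-0.16 0.4533 0.1067 0" --pt "-0.16 0.4533 0.1067 0"

```text
time: 14.05
ee_pos: [0.4131, 0.4205, 0.1237]
tcp_rot: [-180.0, 0.0, 94.7]
wrist_force: [0.3, -0.1, 0.4]
opening: -0.0
grasp_force: 0.0
```

Run:
```python
from h import *
t=camera('top')[:,:,::-1];s=camera('side')[:,:,::-1]
cv2.imwrite('pics/c5.png',np.hstack([cv2.resize(t[130:260,200:330],(480,480)),cv2.resize(s[110:290,200:320],(320,480))]))
```

```text
(no output)
```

View pics/c5.png

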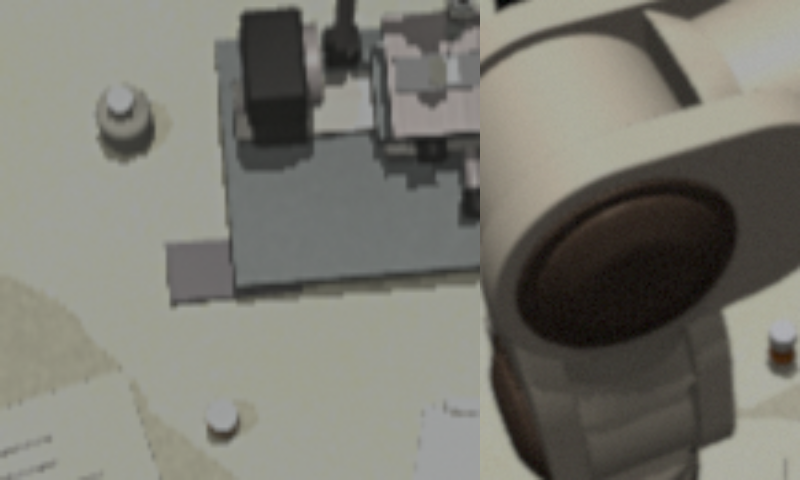

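The top crop shows the wedge under the corner at (167–233, 243–303), with the plate corner at (236,288). The bottle and vial have not moved, and the hand is clear.

```bash
python3 -c "
from workcell import *
print(job_done())"
```

```text
the job is handed in; nothing more can be done
None
```

I pushed the wedge under the foot to about 8 N, within about 1.5 mm of centre when last measured before seating. I then pressed the corner at 10–13 N for over half a second: it sank about 0.1 mm. The hand is clear, and the job was handed in at about 14 s.

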